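Shut, clip and switch on the contact grill

ROBOT

A 6-joint arm with a two-finger parallel gripper is mounted at the origin on a cart in front of the work surface, level with it; the furniture and walls round the work are solid. World frame = base frame: x ahead of the robot, y to its left, z up, the work surface at z = 0. Lengths are in m, angles in rad, forces in N, time in s.
With the tool pointing down it reaches from about 0.425 to 0.95 m from the base axis. Payload 3.5 kg.
Tool frame: the origin (TCP) lies on the centre line of the jaws, within the pads' length; the fingertips stand ahead of it and the grasp point (between the pads) lies 11 mm behind it (tips_ahead is the z of the fingertips in the tool frame, in m); z points along the fingers, y is the direction in which the jaws open and shut (so a half turn about z gives the same grasp; the last joint's range is limited). The gripper opens to 85 mm and grips with 20 to 120 N. Pads are 22 mm wide; open, the fingers measure 114 mm over their backs; the gripper's body (76 mm by 85 mm) begins 54 mm behind the grasp point. The pads swing forward as they close: fully open they stand 13 mm farther back than shut.
Start: joints at [-1.492, 0.286, 1.577, -0, 1.279, -0.15], TCP at [0.153, -0.657, 0.239] pointing down, gripper open.
Joint ranges: [-2.77, 2.77], [-0.9, 2.22], [0.21, 2.48], [-1.53, 4.67], [0.24, 2.81], [-2.84, 2.84]. Speed limits (rad/s): [2.79, 2.79, 3.14, 3.14, 3.14, 3.14].

INTERFACE

Orientations are given as a unit quaternion [x, y, z, w].
In Python, from plant import * gives the robot as it stands. The module is installed in compiled form; this text tells all that it offers.
- The arm moves only by the tool move_arm, never from a script. Its arguments are lists of equal length, an entry for each row: "linear": the shift along the world's x, y, z in m, a list of three; "twist": the turn, a rotation vector about the world's x, y, z in degrees, a list of three. A call has 1 to 20 rows; each row shifts and turns the pose as measured when the row begins; what a row does not reach is not made up. A row lasts 1/12 s, in which the tool goes at most 41.7 mm and 7.16 degrees, less where a joint would pass 70% of its speed; a pose out of reach is approached as far as the arm can. A call is refused whole if a number of a shift passes 0.0417 or a number of a turn 7.16, either way. A call with a gripper value outside its range is refused whole. "grip" is the opening, from 0 (shut) to 1 (fully open), set as the call begins (left out, the last holds). The fingers move at their own pace and stop on an object; "force" is the grip in N (left out, the last holds). Time passes only in rows, so rows that do not move let the fingers close. It gives the time, the measured TCP pose, the force and the opening at its end, in the units of the state.
- get_state(): the state, without advancing time (a new reading comes with each control period).
- read_camera(name): name is "side" or "top"; returns a dict with "img" (480x640x3 uint8, blue, green, red), "depth" (480x640 float32, m along the optical axis (not along the pixel's ray), 0 where there is no reading), "fx", "fy", "cx", "cy" (pixels), "rvec" (rotation vector, rad) and "tvec" (3), from world to camera coordinates, as OpenCV has them. Camera axes: x right, y down, z forward; pixel columns grow to the right and rows downward; lengths in m; the calibration is good to about 2 mm. A picture is of the moment at which its call begins.
- sign_off(): hands the job in, once; it reports no verdict.
The state is a dict: "time": time; "qpos": joint angles; "dq": joint speeds; "joint_efforts": joint torques, N m; "eef_pos": TCP position; "tcp_rot": TCP orientation; "contact_force": force on the tool from outside, world axes, zero at the start; "wrist_torque": the same for the moment, N m; "opening": opening from 0.0 (shut) to 1.0 (fully open).
Only numpy, scipy, OpenCV 4.12 (cv2) and the standard library are available. Lean on these libraries where they do the work, as an engineer would, in place of code of your own. Each camera call takes 0.05 s, during which the arm holds its last target.

TASK

Get the contact grill ready to preheat: push its open lid down until it is fully shut, then press the clip on the front of the lid down past its stiff point so that it snaps home under the lower grip, and last push the toggle switch on the grill's right-hand ledge over towards the back, which turns it on. Only touch and push, gently, with the fingertips or the outside of the fingers: pinch and lift nothing, leave the grill where it stands and do not disturb the other things.

Things in the scene. Friction and masses are not known exactly. Their poses are not given: they have to be found in the camera images.
- grill: Contact grill, steel shell, black front grips, hinged lid, 3.9 kg, loose. Base 180 mm deep, 190 wide, plus a black ledge along its right side (to 150 mm right of the middle); tops 56 mm high. Origin: on the worktop under the middle of the 190 mm part; x points to its back (its front, -x, looks to the robot), y to its left. Lid shut: flat top 92 mm high, grip 114 mm ahead of the origin.
- grill_lid (a joint): Angle of the lid in rad: 0 is fully shut; it starts 0.5 to 0.7 open (stop at 1.25). The hinge is stiff: the lid stays wherever it is left, so it has to be pushed all the way down. A push of about 1 to 4 N on the front part of its top moves it.
- lid_hinge (a point): Middle of the lid's hinge axis (along the grill's y): 94 mm behind the grill's origin, 70 mm above the worktop.
- lid_front (a point): Point on the lid's flat steel top, mid-width: 150 mm from the hinge axis towards the front, 22 mm above that axis when shut, 21 mm behind the crown's front edge. Axes turn with the lid: x to its hinge, y left, z out of its top. The top is free for pushing 70 mm to either side.
- clip (a joint): Angle of the dark steel clip in rad: 0 is open (forward and 10 degrees up from the lid's plane; the start), 1.75 is down (square to the lid, hooked under the lower grip if the lid is shut). An over-centre spring holds it at either end: dead centre at 0.70, past it the clip snaps down by itself. Takes about 3 N at its free end.
- clip_pivot (a point): Middle of the axis (along the grill's y) on which the clip turns, on the front of the lid's grip: with the lid shut 118 mm ahead of the grill's origin, 76 mm above the worktop.
- clip_end (a point): Free end of the clip, on its outer face (the upper one while open), 46 mm from its axis. The clip is a flat lever 38 mm wide, 50 mm long with a small thumb edge, in the middle of the lid's front grip. With the lid shut it swings forward and down in front of the grill and comes to rest with its end about 30 mm above the worktop.
- switch (a joint): Angle of the toggle switch in rad: 0 is off (leaning 26 degrees to the grill's front; the start), 0.9 is on (leaning 26 degrees to its back). An over-centre spring holds it at either end: dead centre upright at 0.45, past it the lever snaps over by itself. Takes about 3 N at its tip.
- switch_tip (a point): Point 30 mm up the 33 mm lever of the toggle switch: a short steel bat, 14 mm wide, on a plate (61 mm above the worktop) on the ledge. It turns about an axis along the grill's y, 50 mm ahead of and 125 mm right of the grill's origin, 58 mm above the worktop. The lid's side is 32 mm to its left. Axes turn with the lever.
- tuna_tin: A flat food tin, 86 mm across, 40 mm high; a bystander, to be left where it is. Origin at the middle of its underside.
- salt_shaker: A salt shaker, 44 mm across, 90 mm high; a bystander, to be left where it is. Origin at the middle of its underside.
- tomato: A tomato, 61 mm across, 59 mm high; a bystander, to be left where it is. Origin at the middle of its underside.
- onion: An onion, 82 mm across, 94 mm high; a bystander, to be left where it is. Origin at the middle of its underside.
- jam_jar: A glass jar with a yellow lid, 71 mm across, 110 mm high; a bystander, to be left where it is. Origin at the middle of its underside.

How it is judged:
On the way, in this order (a step that is already met when the one before it is completed fails the run):
1. the lid is fully shut (value of joint grill_lid below 0.04 rad), for 0.2 s.
2. the clip has snapped down with the lid shut (value of joint clip above 1.6 rad and value of joint grill_lid below 0.04 rad), for 0.2 s.
3. the switch has snapped over to on, the lid still clipped shut (all of step 2 and value of joint switch above 0.75 rad), for 0.2 s.
At the end, for the whole second after the job is handed in: The lid is within 0.04 rad of shut, the clip at 1.6 rad or more (home at 1.75), the switch at 0.75 rad or more (on at 0.90), all at rest; the grill has stayed within 25 mm of its place and every bystander within 20 mm (all of step 3 and linear speed of grill below 0.01 m/s and velocity of joint each of clip, switch below 0.1 rad/s); the robot touches nothing.
It fails at once if the grill is shifted by more than 25 mm, or lifted (distance of grill from where it was at the start of the episode above 0.025 m or angle between grill's own z axis and vertical above 0.06 rad).
It fails at once if the lid is lifted further open (value of joint grill_lid above 0.85 rad).
It fails at once if the clip or the switch is pinched, or pushed with more than 35 N (contact force between the fingers and clip above 35 N or contact force between the fingers and switch above 35 N).
It fails at once if the lid is pinched hard, or pushed with more than 60 N (contact force between the fingers and grill_lid above 60 N).
It fails at once if a bystander is moved by more than 20 mm (distance of any of tuna_tin, salt_shaker, tomato, onion, jam_jar from where it was at the start of the episode above 0.02 m).
It also fails if it takes over 51 s, if anything falls off the work surface, if the arm or the gripper's body presses on something with over 40 N, if the wrist force passes 120 N, or if a joint passes its speed limit or range.

## Working session

There is one attempt and no reset: what is moved stays moved. The work goes in short steps, Python scripts to look and compute and a tool call to move; the robot and the scene stay as the last step left them, time stands still between calls to the robot, and variables do not carry over. Pictures are saved under pics/ and viewed, and the job is handed in when it is done.

Besides the shell and the picture viewer there is one more tool, called after "Request:" as name(argument=value, ...), one argument or row to a line, values as JSON. move_arm: Moves the arm, as the interface text tells. Its arguments: {"type":"object","properties":{"linear":{"type":"array","items":{"type":"array","items":{"type":"number"}}},"twist":{"type":"array","items":{"type":"array","items":{"type":"number"}}},"grip":{"type":"number"},"force":{"type":"number"}},"required":["linear","twist"]}

```bash
mkdir -p pics; cat > h.py <<'E'
from plant import *
import numpy as np, cv2
def cam(n,f=None):
    c=read_camera(n); R=cv2.Rodrigues(np.array(c['rvec'],float))[0]; t=np.array(c['tvec'],float).reshape(3)
    if f: cv2.imwrite('pics/'+f,c['img'])
    d=c['depth']; v,u=np.mgrid[0:480,0:640]
    P=np.stack([(u-c['cx'])/c['fx']*d,(v-c['cy'])/c['fy']*d,d],-1)
    W=(P-t)@R; W[d==0]=np.nan
    c['W']=W; c['R']=R; c['t']=t
    return c
E
python3 - <<'E'
from h import *
s=get_state(); print(s)
for n in('top','side'):
    c=cam(n,n+'0.png'); np.save(n+'0.npy',c['W']); print(n,-c['R'].T@c['t'],c['fx'])
E
```

```text
{'time': 0.0, 'qpos': array([-1.49201653e+00,  2.87189448e-01,  1.57821838e+00,  2.38838835e-06,
        1.27857320e+00, -1.50001196e-01]), 'dq': array([ 9.69954261e-04, -2.53801236e-03,  3.08963555e-04, -4.41016868e-05,
        4.29261327e-04, -7.07626020e-04]), 'joint_efforts': array([-4.76143723e-04, -4.05979764e+01, -2.92630076e+01, -1.58456933e-04,
        5.80456399e-03,  3.14365941e-06]), 'eef_pos': array([ 0.15306044, -0.65675053,  0.23790889]), 'tcp_rot': array([ 9.93463870e-01,  1.14140763e-01,  4.36592580e-05, -1.19338857e-03]), 'contact_force': array([ 0.60791205, -0.49991898,  0.05310487]), 'wrist_torque': array([-0.01241673,  0.06997831, -0.04260154]), 'opening': 1.0001621419071391}
top [ 0.35705198 -0.01558384  1.20326033] 454.4529791404841
side [-0.21399658 -1.3480658   0.75297367] 563.8581291022192
```

View pics/top0.png

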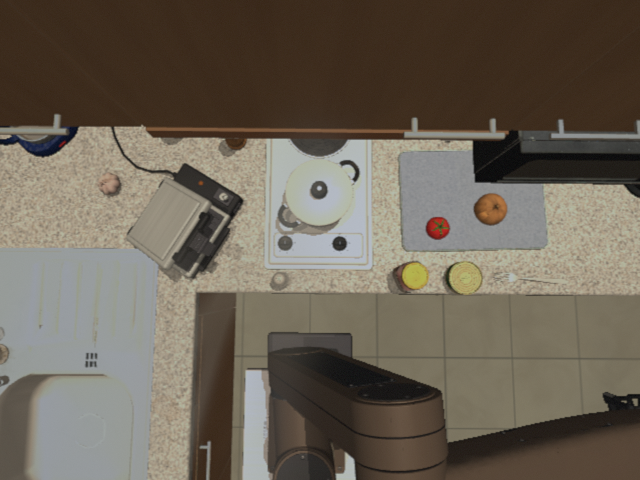

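View pics/side0.png

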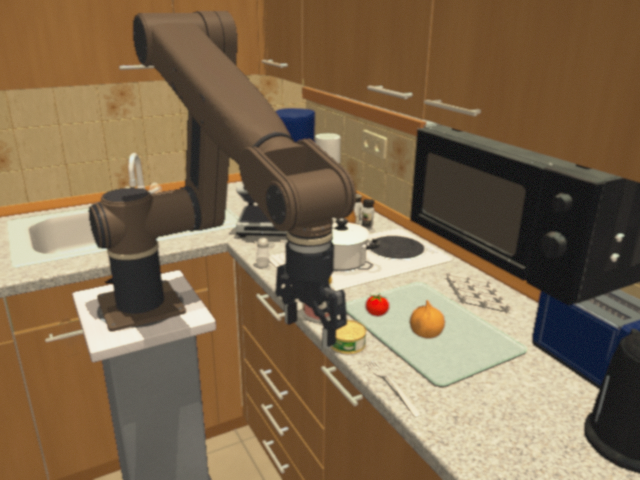

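The top view shows the open grill at about (185,222), with its front to the lower right, the switch at (222,197) and the salt shaker at (279,281). In the side view the arm hides most of the grill.

```bash
python3 - <<'E'
import numpy as np,cv2
W=np.load('top0.npy'); im=cv2.imread('pics/top0.png')
cv2.imwrite('pics/top0z.png',cv2.resize(im[150:300,110:310],None,fx=4,fy=4,interpolation=cv2.INTER_CUBIC))
for v in range(160,284,6):
    print(v,' '.join('%4d'%(1000*W[v,u,2]) if W[v,u,2]==W[v,u,2] else ' nan' for u in range(122,252,6)))
for (u,v) in [(185,222),(222,197),(279,281),(145,270),(250,200),(110,183),(305,190)]: print(u,v,W[v,u].round(3))
E
```

```text
160    0    7    5    5   -3    0    1    2   -2   -2    3    1   -2   -1    0   -1    1   -3    0    3   -2    1
166   -2    0    7    0    0    1    1    1   -2    0   53   56   -4    1    2    0    0    0    0   -2    1    0
172    1   -2    2    0   -1    6    6   20   28   -1   57   54   58   47   -2    0    0    0    0   -1    2   -2
178    1    1   -2    1    0   -2   -2   -3   -2   54   53   53   54   55   57   -2    0   -4   -2   -6   -1    1
184    0   -2    0    1   -2   -3   -1  103  101  111   59   55   47   55   56   55   50    1    0    0    2   -5
190    4    0    0    1    0    0  100  112  117  132  129  136   51   54   57   52   60   58    0   -2    1    1
196   -2    0    1    0    5    0  111  115  123  131  148  155  150  158   57   57   60   88   58   52    2    0
202    1    3    0    1   -3  105  113  121  135  143  152  159  170  168  175   56   56   62   59   55   16    1
208    2    0   -3    0  103  114  124  132  138  152  158  165  173  173  167   53   57   57   54   40    0   -4
214   -1    2    0   -1  104  118  129  135  144  158  167  172  169  175 
[... 792 characters left out ...]
   56   50   44   -3    2    1    3    0   -1
262   -3   -3    0   -1    0    4  165  172  171  183   60   61   57   49   46    3    2    1    1   -2   -5   -5
268   -2    0    0    0   -3    3    0  170    0   56   60   61   56   50   -1    0    1    0    1   -3    3   -1
274    0    0    0   -3    4    6    0   -4   -2    0   50   55   30    1    1   -1    1    0   -1   -3    2    0
280   -4    1   -1   -1    1    0    0    0    0   -1   -3    0    1    1   -1    1    0   -1   -1   -3    0    1
185 222 [0.505 0.28  0.172]
222 197 [0.585 0.219 0.068]
279 281 [0.374 0.069 0.09 ]
145 270 [ 0.402  0.429 -0.001]
250 200 [0.591 0.157 0.   ]
110 183 [0.626 0.519 0.037]
305 190 [0.595 0.007 0.114]
```

View pics/top0z.png

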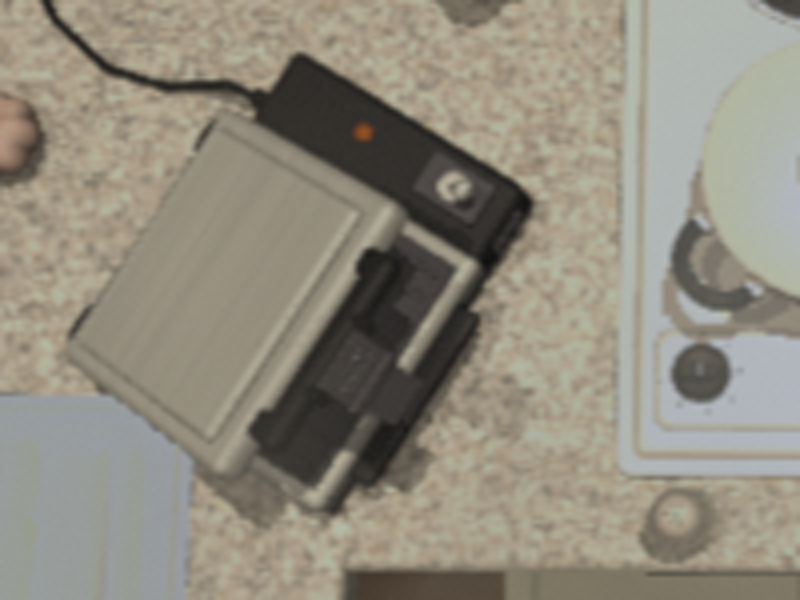

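```bash
python3 - <<'E'
import numpy as np,cv2
W=np.load('top0.npy')
m=np.zeros((480,640),bool); m[160:284,122:252]=1
w=W[m]; w=w[~np.isnan(w[:,2])]
led=w[(w[:,2]>45)&(w[:,2]>.045)&(w[:,2]<.066)][:, :2]
# lid plane fit: pts z>.1 & z<.175
lid=w[(w[:,2]>.108)&(w[:,2]<.165)]
for _ in range(5):
    c=lid.mean(0); n=np.linalg.svd(lid-c)[2][2]; n*=np.sign(n[2]); r=(lid-c)@n; lid=lid[abs(r)<.006]
print(len(lid),c,n,'tilt',np.arccos(n[2]),'dir',np.degrees(np.arctan2(n[1],n[0])), 'std',r.std())
led=w[(w[:,2]>.045)&(w[:,2]<.066)][:, :2]
for yd in range(-70,-45,2): pass
az=np.arctan2(n[1],n[0])
for d in np.arange(-4,5,1):
    y=az+np.radians(d); ex=np.array([np.cos(y),np.sin(y)]); ey=np.array([-ex[1],ex[0]])
    a=led@ex; b=led@ey
    # right edge sharpness: per-x-bin min of b
    bins=np.floor(a/.01); es=[(k*.01+.005,b[bins==k].min()) for k in np.unique(bins) if (bins==k).sum()>8]
    es=np.array(es); bm=np.percentile(b,1); g=es[abs(es[:,1]-bm)<.012]
    print(round(np.degrees(y),1),'edge slope',np.polyfit(g[:,0],g[:,1],1)[0].round(3),'ymin',np.median(g[:,1]).round(4),'x range',np.percentile(a,[.5,99.5]).round(4),'b',np.percentile(b,[.5,99.5]).round(4))
E
```

```text
2148 [0.51951827 0.34475182 0.13731418] [0.26635174 0.42968292 0.86280319] tilt 0.5300076761830458 dir 58.20606438329208 std 0.0017353473282504177
54.2 edge slope 0.077 ymin -0.3696 x range [0.4518 0.6574] b [-0.3727 -0.1329]
55.2 edge slope 0.06 ymin -0.3793 x range [0.4485 0.6513] b [-0.3816 -0.1416]
56.2 edge slope 0.034 ymin -0.3891 x range [0.4451 0.6451] b [-0.3903 -0.15  ]
57.2 edge slope 0.025 ymin -0.3989 x range [0.4414 0.6388] b [-0.3992 -0.1585]
58.2 edge slope 0.012 ymin -0.4083 x range [0.4369 0.6323] b [-0.4082 -0.1669]
59.2 edge slope -0.013 ymin -0.4178 x range [0.4323 0.6256] b [-0.4176 -0.1753]
60.2 edge slope -0.025 ymin -0.427 x range [0.4274 0.6187] b [-0.4272 -0.1838]
61.2 edge slope -0.033 ymin -0.4357 x range [0.4221 0.6116] b [-0.4372 -0.192 ]
62.2 edge slope -0.057 ymin -0.4452 x range [0.4165 0.6044] b [-0.4472 -0.2002]
```

```bash
python3 - <<'E'
import numpy as np,cv2
W=np.load('top0.npy')
m=np.zeros((480,640),bool); m[160:284,122:252]=1
w=W[m]; w=w[~np.isnan(w[:,2])]
for yd in (58,58.6,59.2):
    y=np.radians(yd); ex=np.array([np.cos(y),np.sin(y)]); ey=np.array([-ex[1],ex[0]])
    g=np.c_[w[:,:2]@ex,w[:,:2]@ey,w[:,2]]
    base=g[(g[:,2]>.04)&(g[:,2]<.066)]; ymin=np.percentile(base[:,1],1)
    led=base[base[:,1]<ymin+.05]
    print(yd,'ymin',ymin,'ledge x',np.percentile(led[:,0],[0.5,1,2,98,99,99.5]).round(4))
    s=g[(g[:,1]<ymin+.045)&(g[:,2]>.068)]
    print('switch',len(s),s.round(4)[:12].tolist())
    # lid side edges (upper part)
    l=g[(g[:,2]>.1)&(g[:,2]<.165)]
    print('lid y',np.percentile(l[:,1],[.5,1,99,99.5]).round(4))
E
```

```text
58 ymin -0.40559834616861196 ledge x [0.4559 0.4567 0.458  0.6309 0.6337 0.6345]
switch 21 [[0.5023, -0.382, 0.0697], [0.4873, -0.3878, 0.0851], [0.4836, -0.3887, 0.091], [0.4886, -0.3826, 0.0905], [0.487, -0.3841, 0.0885], [0.4857, -0.3856, 0.0857], [0.4839, -0.387, 0.0847], [0.4816, -0.3883, 0.0853], [0.4884, -0.3808, 0.086], [0.4854, -0.3819, 0.0891], [0.4831, -0.3832, 0.09], [0.4829, -0.385, 0.0831]]
lid y [-0.349  -0.348  -0.1668 -0.1659]
58.6 ymin -0.41118816862586693 ledge x [0.4518 0.4526 0.4538 0.627  0.6297 0.6305]
switch 21 [[0.4982, -0.3873, 0.0697], [0.4832, -0.3928, 0.0851], [0.4795, -0.3937, 0.091], [0.4845, -0.3877, 0.0905], [0.483, -0.3892, 0.0885], [0.4816, -0.3907, 0.0857], [0.4798, -0.3921, 0.0847], [0.4775, -0.3933, 0.0853], [0.4844, -0.3859, 0.086], [0.4814, -0.387, 0.0891], [0.4791, -0.3883, 0.09], [0.4788, -0.39, 0.0831]]
lid y [-0.3548 -0.3537 -0.1724 -0.1716]
59.2 ymin -0.4167815034156651 ledge x [0.4477 0.4485 0.4496 0.623  0.6257 0.6266]
switch 21 [[0.4942, -0.3925, 0.0697], [0.4791, -0.3979, 0.0851], [0.4753, -0.3987, 0.091], [0.4804, -0.3928, 0.0905], [0.4789, -0.3942, 0.0885], [0.4775, -0.3957, 0.0857], [0.4757, -0.3971, 0.0847], [0.4734, -0.3983, 0.0853], [0.4803, -0.3909, 0.086], [0.4773, -0.392, 0.0891], [0.475, -0.3932, 0.09], [0.4747, -0.395, 0.0831]]
lid y [-0.3604 -0.3595 -0.1783 -0.1774]
```

```bash
python3 - <<'E'
import plant
print([n for n in dir(plant) if not n.startswith('__')]); print(getattr(plant,'tips_ahead',None))
E
cat > g.py <<'E'
import numpy as np,sys
y=np.radians(58.6); ex=np.array([np.cos(y),np.sin(y)]); ey=np.array([-ex[1],ex[0]]); O=np.array([.507,.325])
def w(x,yy,z): return np.r_[O+x*ex+yy*ey,z]
E
python3 -c "
from g import *
print(w(-.03,0,.2),w(-.056,0,.1),w(-.158,0,.1),w(-.09,-.125,.07),w(-.04,-.125,.07))"
```

```text
['Unreachable', 'get_state', 'read_camera', 'sign_off', 'tips_ahead']
0.008
[0.49136971 0.29939348 0.2       ] [0.47782346 0.27720116 0.1       ] [0.42468048 0.19013897 0.1       ] [0.56680298 0.18305422 0.07      ] [0.59285346 0.22573176 0.07      ]
```

Request:
move_arm(
  linear=[
    [0,0,0.03],
    [0.01,0.03,0.02],
    [0.02,0.035,0.01],
    [0.02,0.036,0],
    [0.02,0.036,0],
    [0.02,0.036,0],
    [0.02,0.036,0],
    [0.02,0.036,0],
    [0.02,0.036,0],
    [0.02,0.036,0],
    [0.015,0.038,0],
    [0.015,0.038,0],
    [0.01,0.04,0],
    [0.01,0.04,0],
    [0.005,0.041,0],
    [0.005,0.041,0],
    [0.0,0.041,0],
    [0,0.041,0],
    [0,0.041,0],
    [0,0.041,0],
  ],
  twist=[
    [0,0,0],
    [0,0,6],
    [0,0,6],
    [0,0,6],
    [0,0,6],
    [0,0,6],
    [0,0,6],
    [0,0,6],
    [0,0,6],
    [0,0,6],
    [0,0,6],
    [0,0,6],
    [0,0,6],
    [0,0,6],
    [0,0,6],
    [0,0,6],
    [0,0,6],
    [0,0,6],
    [0,0,6],
    [0,0,6],
  ],
  grip=0,
  force=20,
)

```text
time: 1.77
eef_pos: [0.3747, 0.0735, 0.287]
tcp_rot: [0.409, 0.913, -0.005, -0.004]
contact_force: [1.2, 0.6, -0.1]
opening: 0.002
```

```bash
python3 - <<'E'
from h import *
c=cam('side','side1.png'); np.save('side1.npy',c['W'])
im=c['img']; cv2.imwrite('pics/side1z.png',cv2.resize(im[120:320,180:440],None,fx=3,fy=3,interpolation=cv2.INTER_CUBIC))
s=get_state(); print(s['eef_pos'],s['tcp_rot'],s['qpos'].round(2))
E
```

```text
[0.37363217 0.08077871 0.28693885] [ 0.40230139  0.91548853 -0.00201158 -0.00550435] [-0.05 -0.44  2.18  0.    1.42 -0.8 ]
```

View pics/side1z.png

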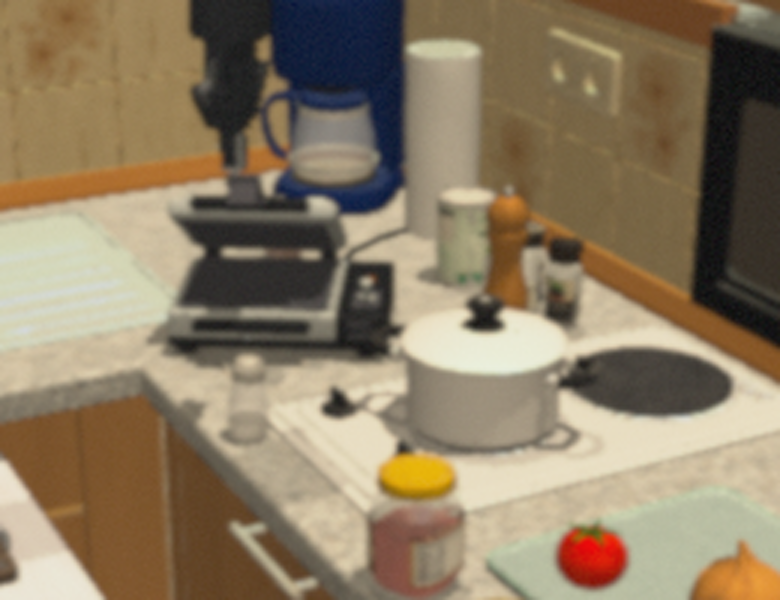

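The side view now shows the grill's open front at zoom (260,260), the switch at (367,280), and the shut fingertips at about (235,172) above and in front of the clip. I'll check the pose from this second view.

```bash
python3 - <<'E'
from h import *
from g import *
c=cam('side'); W=c['W']
im=cv2.imread('pics/side1.png')
pts={'sw_tip':w(-.063,-.125,.085),'sw_piv':w(-.05,-.125,.058),'ledgeFR':w(-.09,-.15,.056),'ledgeBR':w(.09,-.15,.056),'baseFL':w(-.09,.095,.056),'hinge':w(.094,0,.07),'clip_end':w(-.121,0,.212),'clip_piv':w(-.086,0,.182)}
for k,p in pts.items():
    q=cv2.projectPoints(p.reshape(1,3),np.array(c['rvec']),np.array(c['tvec']),np.array([[c['fx'],0,c['cx']],[0,c['fy'],c['cy']],[0,0,1]]),None)[0].ravel()
    print(k,p.round(3),q.round(1)); cv2.circle(im,tuple(int(round(a)) for a in q),1,(0,0,255),-1)
e=get_state()['eef_pos']; 
for dz in (0,-.008,-.021):
    q=cv2.projectPoints((e+[0,0,dz]).reshape(1,3),np.array(c['rvec']),np.array(c['tvec']),np.array([[c['fx'],0,c['cx']],[0,c['fy'],c['cy']],[0,0,1]]),None)[0].ravel(); print(q)
    cv2.circle(im,tuple(int(round(a)) for a in q),0,(0,255,255),-1)
cv2.imwrite('pics/side1p.png',cv2.resize(im[140:250,220:330],None,fx=5,fy=5,interpolation=cv2.INTER_NEAREST))
# finger pts
m=(np.linalg.norm(W[...,:2]-e[:2],axis=-1)<.04)&(W[...,2]>.23)&(W[...,2]<.35)
print('finger zmin',np.sort(W[m][:,2])[:15].round(4),m.sum())
# switch pts
d=W[...,:2]-O; gx=d@ex; gy=d@ey
m=(abs(gy+.125)<.02)&(abs(gx+.05)<.035)&(W[...,2]>.066)&(W[...,2]<.11)
print(np.c_[gx[m],gy[m],W[m][:,2]].round(3)[:30])
E
```

```text
sw_tip [0.581 0.206 0.085] [301.  214.7]
sw_piv [0.588 0.217 0.058] [301.4 220.8]
ledgeFR [0.588 0.17  0.056] [308.1 226. ]
ledgeBR [0.682 0.324 0.056] [311.2 207.1]
baseFL [0.379 0.298 0.056] [234.1 224.1]
hinge [0.556 0.405 0.07 ] [269.5 202.1]
clip_end [0.444 0.222 0.212] [259.8 182.4]
clip_piv [0.462 0.252 0.182] [261.6 188.1]
[256.52305517 174.40998536]
[256.62105073 177.13429773]
[256.77945815 181.53808205]
finger zmin [0.2813 0.2815 0.2824 0.2832 0.2837 0.284  0.284  0.2843 0.2845 0.2854
 0.2858 0.2859 0.286  0.286  0.2867] 245
[[-0.064 -0.122  0.091]
 [-0.06  -0.125  0.09 ]
 [-0.065 -0.128  0.092]
 [-0.063 -0.132  0.091]
 [-0.067 -0.122  0.089]
 [-0.061 -0.125  0.086]
 [-0.065 -0.128  0.088]
 [-0.063 -0.131  0.087]
 [-0.062 -0.121  0.083]
 [-0.07  -0.125  0.087]
 [-0.069 -0.129  0.086]
 [-0.06  -0.131  0.083]
 [-0.056 -0.124  0.078]
 [-0.057 -0.128  0.078]
 [-0.059 -0.131  0.079]
 [-0.062 -0.125  0.076]
 [-0.058 -0.128  0.075]
 [-0.055 -0.131  0.074]
 [-0.051 -0.124  0.068]
 [-0.059 -0.128  0.072]
 [-0.058 -0.131  0.071]
 [-0.058 -0.121  0.067]
 [-0.055 -0.131  0.066]
 [-0.056 -0.134  0.067]
 [-0.07  -0.125  0.069]
 [-0.064 -0.128  0.067]
 [-0.066 -0.135  0.067]
 [-0.068 -0.138  0.068]
 [-0.065 -0.142  0.067]
 [-0.08  -0.126  0.069]]
```

View pics/side1p.png

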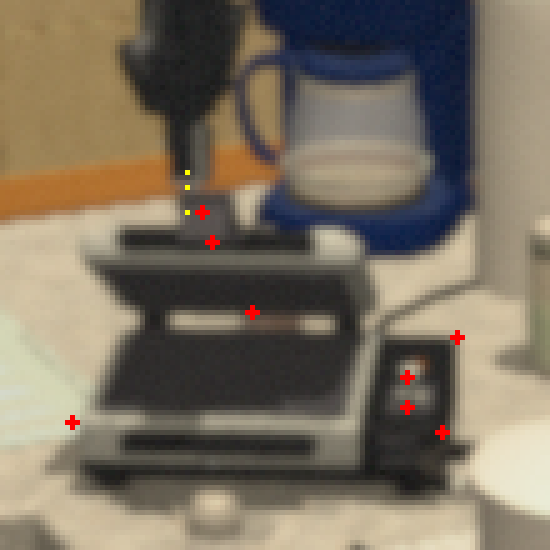

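The predicted points fall on the clip, switch and ledge, and the fingertips measure 5 to 8 mm below the TCP. Moving over the front of the lid.

Request:
move_arm(
  linear=[
    [0.0197,0.0365,0],
    [0.0197,0.0365,0],
    [0.0197,0.0365,0],
    [0.0197,0.0365,0],
    [0.0197,0.0365,0],
    [0.019,0.0355,0],
    [0,0,-0.02],
    [0,0,-0.03],
    [0,0,-0.03],
    [0,0,-0.015],
    [0,0,0],
  ],
  twist=[
    [0,0,4],
    [0,0,4],
    [0,0,4],
    [0,0,4],
    [0,0,0],
    [0,0,0],
    [0,0,0],
    [0,0,0],
    [0,0,0],
    [0,0,0],
    [0,0,0],
  ],
)

```text
time: 2.78
eef_pos: [0.4952, 0.2969, 0.1844]
tcp_rot: [0.271, 0.962, -0.007, -0.002]
contact_force: [-1.0, -0.4, -0.8]
opening: -0.002
```

```bash
python3 - <<'E'
from h import *
from g import *
c=cam('side'); im=c['img']; cv2.imwrite('pics/side2z.png',cv2.resize(im[130:260,200:350],None,fx=4,fy=4,interpolation=cv2.INTER_CUBIC))
s=get_state(); d=s['eef_pos'][:2]-O; print(s['eef_pos'],d@ex,d@ey,s['tcp_rot'],s['contact_force'])
E
```

```text
[0.49552367 0.29690152 0.18544899] -0.02996275813422734 -0.004843948474505387 [ 0.27134116  0.96245895 -0.00668276 -0.00144609] [-0.09851892  0.32630284 -0.07260562]
```

View pics/side2z.png

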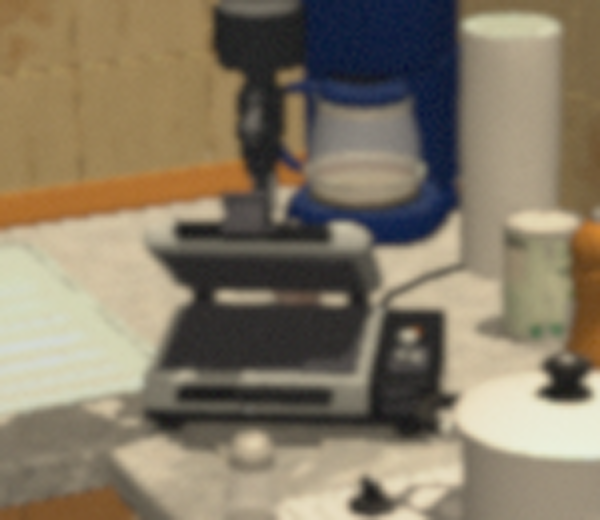

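The fingertips stand behind the clip, just above the steel top, so I'm pushing the lid down.

Request:
move_arm(
  linear=[
    [-0.001,-0.0015,-0.006],
    [-0.001,-0.0015,-0.006],
    [-0.001,-0.0015,-0.006],
    [-0.001,-0.0015,-0.006],
    [-0.001,-0.002,-0.006],
    [-0.001,-0.002,-0.006],
    [-0.001,-0.002,-0.006],
    [-0.001,-0.002,-0.006],
    [-0.001,-0.002,-0.006],
  ],
  twist=[
    [0,0,0],
    [0,0,0],
    [0,0,0],
    [0,0,0],
    [0,0,0],
    [0,0,0],
    [0,0,0],
    [0,0,0],
    [0,0,0],
  ],
)

```text
time: 3.58
eef_pos: [0.4909, 0.2793, 0.1371]
tcp_rot: [0.273, 0.962, -0.002, 0.005]
contact_force: [-0.1, 0.2, 1.3]
opening: 0.0
```

Request:
move_arm(
  linear=[
    [-0.001,-0.001,-0.006],
    [-0.001,-0.001,-0.006],
    [-0.001,-0.001,-0.006],
    [-0.001,-0.001,-0.006],
    [-0.001,-0.001,-0.006],
    [-0.001,0,-0.004],
    [-0.001,0,-0.004],
  ],
  twist=[
    [0,0,0],
    [0,0,0],
    [0,0,0],
    [0,0,0],
    [0,0,0],
    [0,0,0],
    [0,0,0],
  ],
)

```text
time: 4.17
eef_pos: [0.4853, 0.2729, 0.0998]
tcp_rot: [0.272, 0.962, -0.003, 0.006]
contact_force: [-11.5, -6.0, 35.1]
opening: -0.002
```

35 N upward on the tool says the lid is on its stop. I'll back off and look.

Request:
move_arm(
  linear=[
    [0,0,0],
    [0,0,0.005],
    [0,0,0.03],
    [-0.015,-0.0245,0.03],
    [-0.02,-0.03,0],
  ],
  twist=[
    [0,0,0],
    [0,0,0],
    [0,0,0],
    [0,0,0],
    [0,0,0],
  ],
)

```text
time: 4.58
eef_pos: [0.451, 0.2204, 0.1664]
tcp_rot: [0.271, 0.963, -0.003, 0.005]
contact_force: [1.3, -0.0, 0.3]
opening: 0.002
```

```bash
cat > chk.py <<'E'
from h import *
from g import *
import sys
i=sys.argv[1]
s=get_state(); d=s['eef_pos'][:2]-O; print(s['time'],s['eef_pos'].round(4),'g',(d@ex).round(4),(d@ey).round(4),s['tcp_rot'].round(3),s['contact_force'].round(1))
T=cam('top'); S=cam('side')
a=cv2.resize(T['img'][150:290,110:260],(400,373),interpolation=cv2.INTER_CUBIC); b=cv2.resize(S['img'][140:260,220:350],(400,373),interpolation=cv2.INTER_CUBIC)
cv2.imwrite('pics/chk%s.png'%i,np.hstack([a,b]))
for n,C in(('top',T),('side',S)):
    W=C['W']; d=W[...,:2]-O; gx=d@ex; gy=d@ey; z=W[...,2]
    m=(gx>-.04)&(gx<.07)&(abs(gy)<.08)&(z>.05)&(z<.2); 
    if m.sum()>50:
        for _ in range(3):
            p=np.linalg.lstsq(np.c_[gx[m],gy[m],np.ones(m.sum())],z[m],rcond=None)[0]
            m&=abs(z-(p[0]*gx+p[1]*gy+p[2]))<.006
        print(n,'lid plane',p.round(3),m.sum())
    for nm,mm in(('switch',(abs(gy+.125)<.012)&(abs(gx+.05)<.035)&(z>.072)&(z<.1)),('clip',(abs(gy)<.016)&(gx>-.19)&(gx<-.122)&(z>.015)&(z<.11))):
        if mm.sum()>2: print(n,nm,mm.sum(),'gx',np.percentile(gx[mm],[5,50,95]).round(3),'z',np.percentile(z[mm],[5,50,95]).round(3))
E
python3 chk.py 1
```

```text
4.5833 [0.451  0.2204 0.1664] g -0.1185 -0.0067 [ 0.271  0.963 -0.003  0.005] [ 1.3 -0.   0.3]
top lid plane [0.002 0.007 0.091] 896
top switch 19 gx [-0.065 -0.062 -0.058] z [0.082 0.087 0.089]
top clip 125 gx [-0.165 -0.158 -0.137] z [0.067 0.088 0.096]
side lid plane [-0.001 -0.     0.095] 472
side switch 17 gx [-0.068 -0.063 -0.054] z [0.074 0.085 0.093]
side clip 101 gx [-0.169 -0.163 -0.134] z [0.069 0.085 0.098]
```

View pics/chk1.png

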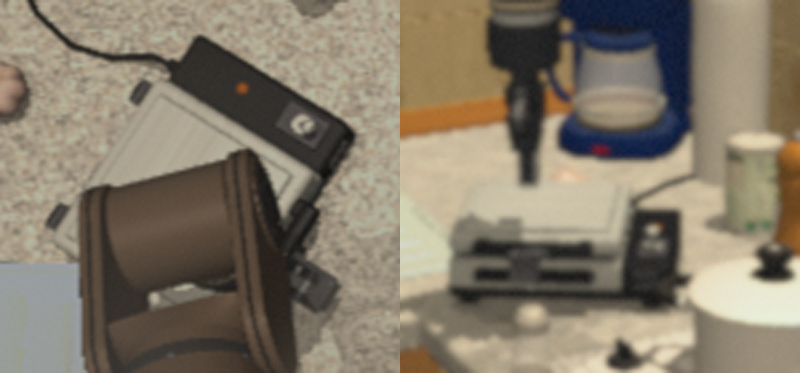

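The lid is shut: its plane is level at z 0.091 to 0.095, and the grill has not moved. The clip is still open, with its end at about x −0.164, z 0.09. Next I go over the clip end.

Request:
move_arm(
  linear=[
    [-0.015,-0.018,0],
    [-0.015,-0.018,0],
    [0,0,0],
    [0,0,-0.02],
    [0,0,-0.02],
    [0,0,-0.01],
    [0,0,0],
  ],
  twist=[
    [0,0,0],
    [0,0,0],
    [0,0,0],
    [0,0,0],
    [0,0,0],
    [0,0,0],
    [0,0,0],
  ],
)

```text
time: 5.27
eef_pos: [0.4141, 0.1814, 0.1074]
tcp_rot: [0.274, 0.962, -0.004, 0.001]
contact_force: [0.1, -1.0, -0.0]
opening: -0.0
```

```bash
python3 chk.py 2
```

```text
5.2667 [0.4141 0.1814 0.1074] g -0.171 0.0045 [ 0.274  0.962 -0.004  0.001] [ 0.1 -1.  -0. ]
top lid plane [0.002 0.002 0.091] 2665
top switch 20 gx [-0.065 -0.061 -0.057] z [0.082 0.086 0.089]
side lid plane [-0.002 -0.002  0.095] 364
side switch 18 gx [-0.07  -0.06  -0.054] z [0.074 0.084 0.092]
side clip 103 gx [-0.176 -0.163 -0.152] z [0.069 0.085 0.106]
```

View pics/chk2.png

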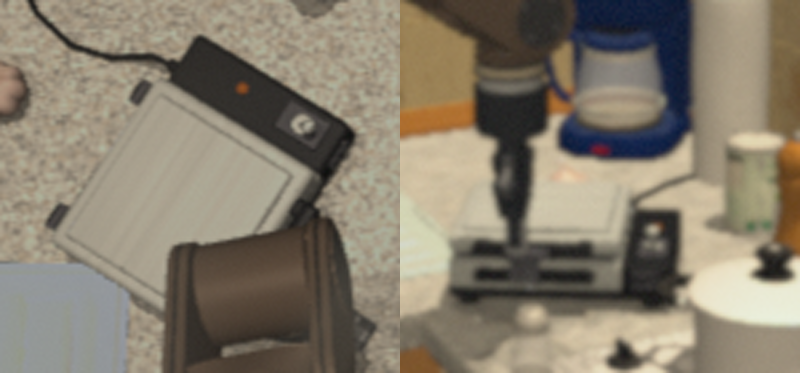

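The fingertips are centred above the clip's end, at side panel (515,245). Pressing it down.

Request:
move_arm(
  linear=[
    [0.003,0.004,-0.005],
    [0.002,0.003,-0.005],
    [0,0,-0.005],
    [0,0,-0.005],
    [0,0,-0.005],
    [0,0,-0.005],
  ],
  twist=[
    [0,0,0],
    [0,0,0],
    [0,0,0],
    [0,0,0],
    [0,0,0],
    [0,0,0],
  ],
)

```text
time: 5.87
eef_pos: [0.4252, 0.1908, 0.0821]
tcp_rot: [0.273, 0.962, -0.002, 0.006]
contact_force: [-2.3, -1.8, 2.1]
opening: -0.005
```

```bash
python3 chk.py 3
```

```text
5.8667 [0.4252 0.1908 0.0821] g -0.1571 -0.0001 [ 0.273  0.962 -0.002  0.006] [-2.3 -1.8  2.1]
top lid plane [0.001 0.003 0.091] 2622
top switch 20 gx [-0.065 -0.062 -0.057] z [0.082 0.086 0.09 ]
side lid plane [-0.002  0.003  0.095] 343
side switch 18 gx [-0.067 -0.06  -0.051] z [0.073 0.085 0.09 ]
side clip 156 gx [-0.172 -0.162 -0.143] z [0.047 0.078 0.106]
```

Request:
move_arm(
  linear=[
    [-0.002,-0.003,-0.005],
    [-0.001,-0.002,-0.005],
    [-0.001,-0.001,-0.005],
    [0,0,-0.005],
    [0,0,-0.005],
    [0,0,-0.004],
  ],
  twist=[
    [0,0,0],
    [0,0,0],
    [0,0,0],
    [0,0,0],
    [0,0,0],
    [0,0,0],
  ],
)

```text
time: 6.47
eef_pos: [0.4218, 0.1855, 0.0509]
tcp_rot: [0.274, 0.962, 0.001, 0.008]
contact_force: [-1.1, -0.6, 0.0]
opening: -0.002
```

```bash
python3 chk.py 4
```

```text
6.4667 [0.4218 0.1855 0.0509] g -0.1634 0.0 [0.274 0.962 0.001 0.008] [-1.1 -0.6  0. ]
top lid plane [-0.003  0.003  0.091] 2786
top switch 20 gx [-0.065 -0.062 -0.057] z [0.083 0.085 0.09 ]
side lid plane [ 0.001 -0.005  0.095] 323
side switch 17 gx [-0.066 -0.059 -0.052] z [0.075 0.085 0.091]
side clip 124 gx [-0.183 -0.171 -0.123] z [0.038 0.066 0.097]
```

View pics/chk4.png

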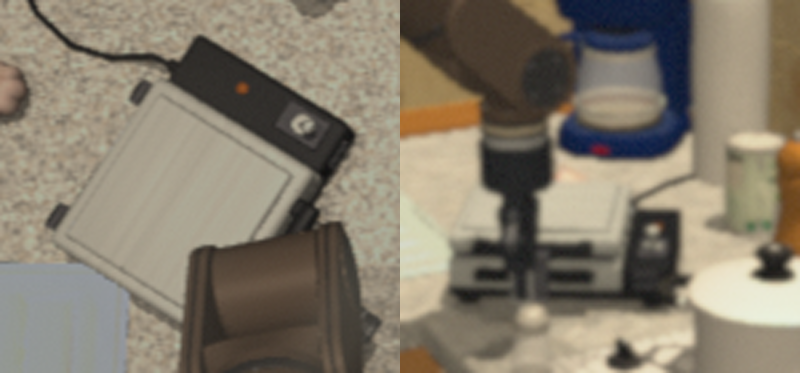

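Request:
move_arm(
  linear=[
    [-0.003,-0.005,0.01],
    [0,0,0.03],
    [0,0,0.035],
    [0,0,0.035],
    [0.03,-0.003,0],
    [0.035,-0.004,0],
    [0.035,-0.004,0],
    [0.03,-0.004,0],
    [0,0,0],
  ],
  twist=[
    [0,0,0],
    [0,0,0],
    [0,0,0],
    [0,0,0],
    [0,0,0],
    [0,0,0],
    [0,0,0],
    [0,0,0],
    [0,0,0],
  ],
)

```text
time: 7.32
eef_pos: [0.5512, 0.1645, 0.1708]
tcp_rot: [0.272, 0.962, 0.002, 0.011]
contact_force: [0.3, -0.1, 1.0]
opening: -0.0
```

```bash
python3 chk.py 5
```

```text
7.3167 [0.5512 0.1645 0.1708] g -0.114 -0.1213 [0.272 0.962 0.002 0.011] [ 0.3 -0.1  1. ]
top lid plane [0.002 0.003 0.091] 1663
side lid plane [-0.    -0.     0.095] 481
side switch 17 gx [-0.071 -0.06  -0.053] z [0.073 0.086 0.091]
side clip 80 gx [-0.131 -0.125 -0.123] z [0.033 0.054 0.083]
```

View pics/chk5.png

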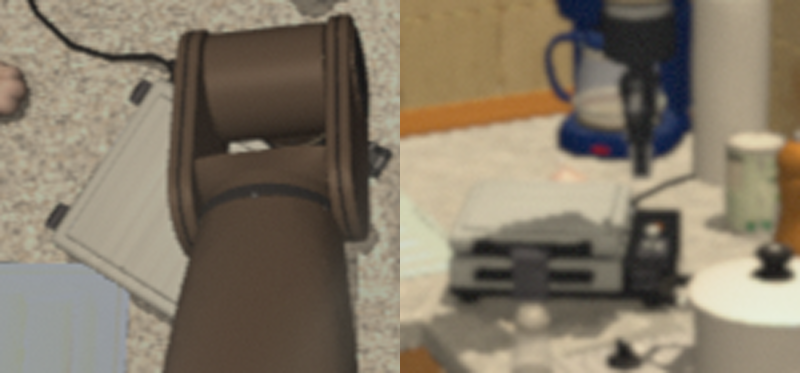

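The clip hangs vertical over the lower grip (side panel (530,270), x −0.125, z 0.033 to 0.083), so it has snapped home. Now I go down in front of the switch.

Request:
move_arm(
  linear=[
    [0.002,-0.001,-0.03],
    [0.002,-0.001,-0.03],
    [0,0,-0.02],
    [0,0,-0.01],
    [0,0,-0.003],
    [0,0,0],
  ],
  twist=[
    [0,0,0],
    [0,0,0],
    [0,0,0],
    [0,0,0],
    [0,0,0],
    [0,0,0],
  ],
)

```text
time: 7.92
eef_pos: [0.544, 0.165, 0.0741]
tcp_rot: [0.271, 0.963, 0.001, 0.007]
contact_force: [-0.5, -0.4, -0.1]
opening: 0.002
```

```bash
python3 chk.py 6
```

```text
7.9167 [0.544  0.165  0.0741] g -0.1173 -0.1149 [0.271 0.963 0.001 0.007] [-0.5 -0.4 -0.1]
top lid plane [-0.     0.001  0.092] 2350
side lid plane [-0.001 -0.002  0.095] 477
side switch 14 gx [-0.064 -0.062 -0.053] z [0.075 0.084 0.088]
side clip 90 gx [-0.131 -0.126 -0.122] z [0.033 0.055 0.08 ]
```

View pics/chk6.png

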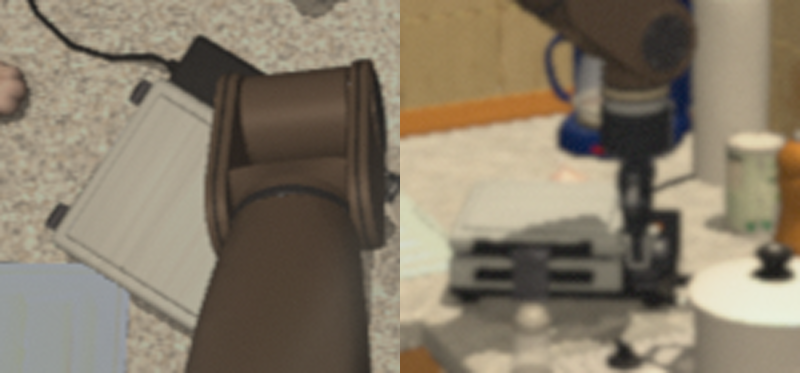

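The tips are in front of the switch but 10 mm too far left. I'll shift right, then start the push towards the back.

Request:
move_arm(
  linear=[
    [0.009,-0.005,0.004],
    [0.003,0,0],
    [0.003,0.005,0],
    [0.003,0.005,0],
    [0.003,0.005,0],
    [0.003,0.005,0],
  ],
  twist=[
    [0,0,0],
    [0,0,0],
    [0,0,0],
    [0,0,0],
    [0,0,0],
    [0,0,0],
  ],
)

```text
time: 8.52
eef_pos: [0.5759, 0.1811, 0.087]
tcp_rot: [0.271, 0.962, 0.004, 0.014]
contact_force: [0.1, -0.7, -0.6]
opening: 0.001
```

```bash
python3 chk.py 7
```

```text
8.5167 [0.5759 0.1811 0.087 ] g -0.0869 -0.1338 [0.271 0.962 0.004 0.014] [ 0.1 -0.7 -0.6]
top lid plane [-0.001 -0.     0.092] 1908
side lid plane [ 0.002 -0.002  0.095] 496
side switch 3 gx [-0.058 -0.056 -0.055] z [0.081 0.085 0.088]
side clip 79 gx [-0.131 -0.124 -0.122] z [0.032 0.054 0.079]
```

Request:
move_arm(
  linear=[
    [-0.006,0.004,-0.007],
    [0,0.004,-0.003],
    [0.002,0.005,-0.001],
    [0.002,0.005,-0.001],
    [0.003,0.005,-0.001],
  ],
  twist=[
    [0,0,0],
    [0,0,0],
    [0,0,0],
    [0,0,0],
    [0,0,0],
  ],
)

```text
time: 9.03
eef_pos: [0.5747, 0.2048, 0.0717]
tcp_rot: [0.27, 0.963, 0.001, 0.012]
contact_force: [-1.0, -0.7, 0.2]
opening: 0.0
```

```bash
python3 chk.py 8
```

```text
9.0333 [0.5747 0.2048 0.0717] g -0.0674 -0.1204 [0.27  0.963 0.001 0.012] [-1.  -0.7  0.2]
top lid plane [-0.001 -0.004  0.092] 1216
side lid plane [ 0.    -0.002  0.095] 493
side switch 50 gx [-0.083 -0.075 -0.052] z [0.076 0.087 0.099]
side clip 91 gx [-0.131 -0.125 -0.122] z [0.032 0.053 0.08 ]
```

View pics/chk8.png

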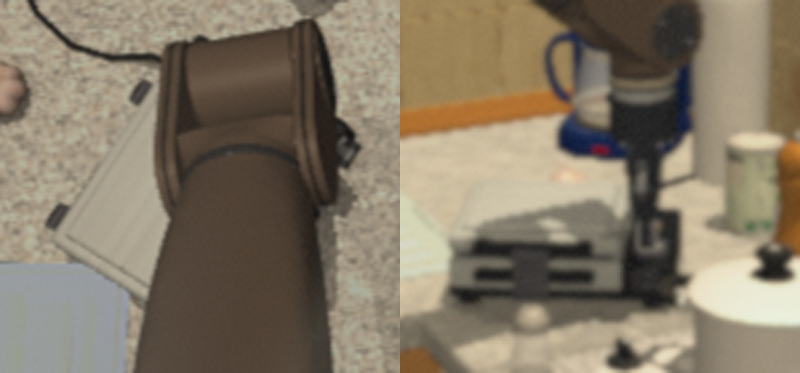

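Request:
move_arm(
  linear=[
    [0.004,0.004,0.004],
    [0.003,0.005,0.001],
    [0.002,0.005,0],
    [0.002,0.005,0],
  ],
  twist=[
    [0,0,0],
    [0,0,0],
    [0,0,0],
    [0,0,0],
  ],
)

```text
time: 9.47
eef_pos: [0.5819, 0.2146, 0.0763]
tcp_rot: [0.266, 0.964, -0.015, 0.006]
contact_force: [-10.4, -19.7, 10.5]
opening: -0.003
```

```bash
python3 chk.py 9
```

```text
9.4667 [0.5819 0.2146 0.0763] g -0.0552 -0.1215 [ 0.266  0.964 -0.015  0.006] [-10.4 -19.7  10.5]
top lid plane [-0.001 -0.004  0.092] 729
top clip 14 gx [-0.128 -0.125 -0.123] z [0.026 0.03  0.057]
side lid plane [ 0.    -0.005  0.095] 486
side switch 51 gx [-0.073 -0.063 -0.047] z [0.074 0.087 0.098]
side clip 87 gx [-0.132 -0.126 -0.122] z [0.032 0.059 0.081]
```

View pics/chk9.png

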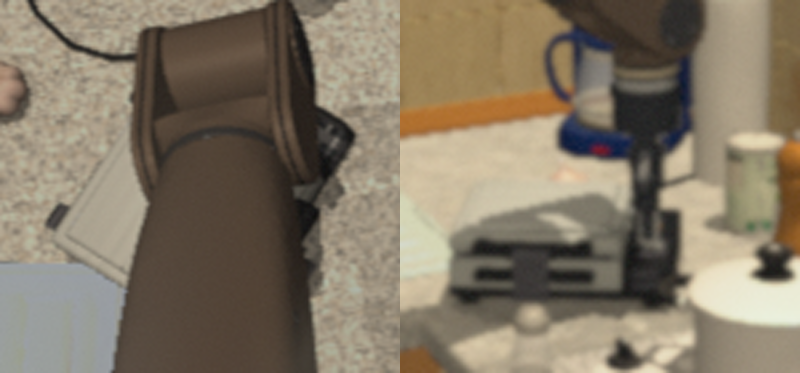

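22 N against the push, with the finger face past the lever's upright line: the lever seems to be on its back stop. Backing off to look.

Request:
move_arm(
  linear=[
    [-0.005,-0.008,0],
    [-0.008,-0.012,0.003],
    [-0.005,-0.009,0.02],
    [0,0,0.035],
    [-0.005,-0.02,0.035],
    [-0.01,-0.035,0.03],
    [-0.02,-0.035,0],
    [-0.02,-0.035,0],
    [-0.02,-0.035,0],
    [0,0,0],
  ],
  twist=[
    [0,0,0],
    [0,0,0],
    [0,0,0],
    [0,0,0],
    [0,0,0],
    [0,0,0],
    [0,0,0],
    [0,0,0],
    [0,0,0],
    [0,0,0],
  ],
)

```text
time: 10.4
eef_pos: [0.4891, 0.0234, 0.205]
tcp_rot: [0.265, 0.964, -0.014, 0.01]
contact_force: [0.1, 0.4, 0.1]
opening: -0.004
```

```bash
python3 chk.py 10
```

```text
10.4 [0.4891 0.0234 0.205 ] g -0.2668 -0.1418 [ 0.265  0.964 -0.014  0.01 ] [0.1 0.4 0.1]
top lid plane [-0.     0.003  0.091] 2803
top switch 31 gx [-0.043 -0.038 -0.032] z [0.075 0.084 0.089]
top clip 85 gx [-0.128 -0.124 -0.123] z [0.026 0.049 0.077]
side lid plane [-0.005 -0.001  0.095] 489
side switch 25 gx [-0.051 -0.043 -0.033] z [0.074 0.083 0.09 ]
side clip 77 gx [-0.13  -0.125 -0.123] z [0.032 0.054 0.079]
```

View pics/chk10.png

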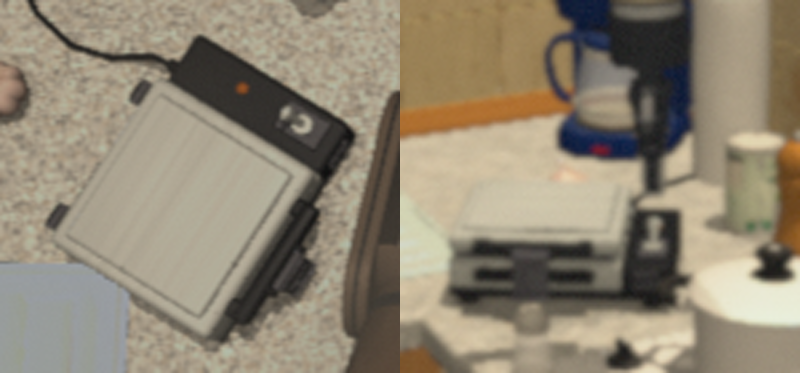

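The lever top now sits at x −0.038 (it was −0.062), so it leans back: on. The clip is down, the lid is level, and the grill is at the same place in the image. The robot is clear of everything, so I'm handing in.

```bash
python3 - <<'E'
from h import *
print(get_state()['dq'].round(4)); print(sign_off())
E
```

```text
[ 0.0441  0.0344 -0.0239  0.0024  0.0002  0.0058]
the job is handed in; nothing more can be done
None
```

The grill is ready to preheat: I pushed the lid shut, pressed the clip down until it snapped home, and pushed the switch over to the back. I handed the job in at 10.4 s; the hand-in gives no verdict.

| Item | Last check |
|---|---|
| Lid | Plane level within about 0.005 rad, top at 91 mm (top view) or 95 mm (side view) |
| Clip | Hangs vertical about 125 mm ahead of the grill's origin, from about 80 mm down to 26–32 mm above the worktop |
| Switch | Lever top moved from 62 mm to about 38 mm ahead of the origin, so it leans to the back |
| Grill | No visible shift in the pictures |
| Robot | Clear of everything, contact force about 0 |

- **Forces:** the wrist read about 37 N when the lid met its stop (limit 60 N) and about 25 N when the switch met its stop (limit 35 N). These are readings at the end of each move, so brief higher peaks could have been missed.
- **Disagreements:** the two cameras differ by about 4 mm on the lid's height, a little outside the stated calibration. While lining up with the switch, the tool drifted up to 10 mm sideways, which I corrected.
- **Not checked:** I did not measure the bystanders' positions again at the end. The path kept clear of them, and the force readings between pushes stayed near zero.

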